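Stand the tipped spice jar up and put it back in the rack

ROBOT

A 6-joint arm with a two-finger parallel gripper is mounted at the origin on a cart in front of the work surface, level with it; the furniture and walls round the work are solid. World frame = base frame: x ahead of the robot, y to its left, z up, the work surface at z = 0. Lengths are in m, angles in rad, forces in N, time in s.
With the tool pointing down it reaches from about 0.325 to 0.925 m from the base axis. Payload 3.1 kg.
Tool frame: the origin (TCP) lies at the very end of the fingers, on their centre line; the grasp point (between the pads) lies 19 mm behind it (pinch_z is the z of the grasp point in the tool frame, in m); z points along the fingers, y is the line along which they close (so a half turn about z gives the same grasp; the last joint's range is limited). The gripper opens to 85 mm and grips with 20 to 120 N. Pads are 22 mm wide; open, the fingers measure 114 mm over their backs; the gripper's body (76 mm by 85 mm) begins 54 mm behind the grasp point. The pads swing forward as they close: fully open they stand 13 mm farther back than shut.
Start: joints at [1.131, 0.217, 1.613, -0, 1.311, -0.112], TCP at [0.201, 0.592, 0.231] pointing down, gripper open.
Joint ranges: [-2.75, 2.75], [-0.78, 2.1], [0.31, 2.55], [-1.13, 4.27], [0.13, 2.63], [-2.58, 2.58]. Speed limits (rad/s): [2.79, 2.79, 3.14, 3.14, 3.14, 3.14].

INTERFACE

Orientations are given as [roll, pitch, yaw] about the fixed x, y, z axes, in that order (R = Rz(yaw) Ry(pitch) Rx(roll)).
In Python, from rig import read_state, grab_frame, get_calibration, finish_job, pinch_z gives the robot as it stands.
- The arm moves only by the shell command python3 -m jog 'ROWS'. ROWS is a JSON object of lists of equal length, an entry for each row: "grip": the closure, from -1 (fully open) to 1 (shut); "xyz": the shift along the tool's x, y, z in mm, a list of three; "twist": the turn, a rotation vector about the tool's x, y, z in rad, a list of three. In form: {"grip": [grip, ...], "xyz": [[dx, dy, dz], ...], "twist": [[rx, ry, rz], ...]}. A call has 1 to 8 rows; each row shifts and turns the commanded pose from where the row before left it, along the tool's axes as they then stand; what a row does not reach is not made up. A row lasts 1/12 s, in which the tool goes at most 41.7 mm and 7.16 degrees, less where a joint would pass 70% of its speed; a pose out of reach is approached as far as the arm can. A call with a gripper value outside its range is refused whole. The fingers move at their own pace and stop on an object; the grip force is fixed at half the most. Time passes only in rows, so rows that do not move let the fingers close. It gives the time, the measured TCP pose, the force, the opening and the grip force at its end, in the units of the state.
- read_state(): the state, without advancing time (a new reading comes with each control period).
- grab_frame(name): name is "scene" or "top"; returns the picture (400x640x3 uint8, red, green, blue); there is no depth.
- get_calibration(name): a dict with "fx", "fy", "cx", "cy" (pixels), "R" (3x3) and "t" (3): a world point X has camera coordinates R X + t. Camera axes: x right, y down, z forward; pixel columns grow to the right and rows downward; lengths in m; the calibration is good to about 2 mm. A picture is of the moment at which its call begins. get_calibration takes no time and is no camera call.
- finish_job(): hands the job in; it is judged then, once.
The state is a dict: "time": time; "q": joint angles; "joint_velocities": joint speeds; "joint_torque": joint torques, N m; "tool_pos": TCP position; "tool_rot": TCP orientation; "wrist_force": force on the tool from outside, world axes, zero at the start; "torque": the same for the moment, N m; "gripper_width": finger opening in m; "grasp_force": force on a finger pad.
Only numpy, scipy, OpenCV 4.12 (cv2) and the standard library are available. Lean on these libraries where they do the work, as an engineer would, in place of code of your own. Each camera call takes 0.05 s, during which the arm holds its last target. There are 200 camera calls.

TASK

One spice jar has tipped over and lies on the worktop in front of the spice rack. Stand it upright on the open worktop and let go of it; then pick it up again and set it down gently, not dropping it, in its empty place in the rack, upright and centred on the cork disc. Leave the other jars and the bottle standing in their places, and leave the garlic and the lime alone.

Things in the scene. Friction and masses are not known exactly. Their poses are not given: they have to be found in the camera images.
- tipped_jar: The spice jar that lies on its side: 44 mm in diameter, 105 mm tall with its black screw cap (cap: the top 20 mm, 44 mm across; glass body 42 mm), about 110 g, closed and rigid. Origin: centre of its underside; z axis runs from the underside to the cap (level at the start, pointing roughly to the robot's left; origin then about 22 mm above the worktop).
- rack: Spice rack, fixed on the dark worktop, open above: wooden base 84 x 290 mm, 12 mm thick, jars stand on it in one row; wooden ends 60 mm high; steel rails in front and behind, tops 49 mm above the worktop, 62 mm free between them. Places at y = -96, -32, 32, 96 mm of its frame, x = 0. Origin: centre of its underside; x across the row (away from robot), y along the row (to robot's left), z up.
- cork_disc: Thin cork disc, 38 mm across and 1 mm thick, lying on the rack's base in the empty place. Only a mark: soft, it adds no height, so the jar stands with its underside 12 mm above the worktop. Which of the four places is empty changes. Origin: centre of its underside; z up.
- jar_a: A spice jar standing in the rack: 44 mm in diameter, 105 mm tall with its black screw cap (cap: the top 20 mm, 44 mm across; glass body 42 mm), about 110 g, closed and rigid. Origin: centre of its underside; z axis runs from the underside to the cap.
- jar_b: Another spice jar standing in the rack: 44 mm in diameter, 105 mm tall with its black screw cap (cap: the top 20 mm, 44 mm across; glass body 42 mm), about 110 g, closed and rigid. Origin: centre of its underside; z axis runs from the underside to the cap.
- amber_bottle: Small amber bottle with black cap standing in the rack: 36 mm in diameter, 84 mm tall. Origin: centre of its underside; z up.
- garlic: Loose garlic bulb, 54 mm wide, 55 mm tall, on the worktop to the left. Origin: centre of its underside.
- lime: Loose lime, 53 x 46 mm, 48 mm tall, on the light-coloured counter to the right (4 mm higher than the dark worktop). Origin: centre of its underside.
Things that resemble listed ones, but are neither listed nor needed, are in the scene too. Leave any blue or yellow look-alike of the tipped_jar alone. Leave any pink look-alike of the jar_b alone.

How it is judged:
By the outcome, as a careful person would: the job done as asked, in the order asked, and still so for the second after the job is handed in, with the robot touching nothing.
It also fails if it takes over 51 s, if anything falls off the work surface, if the arm or the gripper's body presses on something with over 40 N, if the wrist force passes 120 N, or if a joint passes its speed limit or range.

## Working session

There is one attempt and no reset: what is moved stays moved. The work goes in short steps, Python scripts to look and compute and a shell command to move; the robot and the scene stay as the last step left them, time stands still between calls to the robot, and variables do not carry over. Pictures are saved under pics/ and viewed, at most 10 in all, crops included, and the job is handed in when it is done.

```bash
mkdir -p pics; ls; python3 - <<'E'
from rig import *
import cv2
for n in("scene","top"):
    cv2.imwrite(f"pics/{n}0.png",grab_frame(n)[:,:,::-1]); print(n,get_calibration(n))
print(read_state(),pinch_z)
E
```

```text
pics
scene {'fx': 482.0777752163438, 'fy': 482.0777752163438, 'cx': 321.4098838174596, 'cy': 199.82261210524345, 'R': array([[-0.88566028, -0.46420696, -0.01085176],
       [-0.28514552,  0.5621767 , -0.77630496],
       [ 0.36646677, -0.68444814, -0.63026411]]), 't': array([0.44882196, 0.14470591, 1.39533613])}
top {'fx': 497.9146436001238, 'fy': 497.9146436001238, 'cx': 325.40282834590175, 'cy': 200.05496767657618, 'R': array([[-0.02867971, -0.99944063, -0.01720184],
       [-0.98472153,  0.03120596, -0.17131752],
       [ 0.17175849,  0.01202568, -0.98506568]]), 't': array([0.04434149, 0.48645328, 1.4062993 ])}
{'time': 0.1, 'q': array([ 1.13081178e+00,  2.17737210e-01,  1.61481688e+00, -8.60429218e-07,
        1.31131636e+00, -1.12247836e-01]), 'joint_velocities': array([ 0.00079901, -0.00063704, -0.00398622,  0.00020294, -0.00126009,
        0.00045018]), 'joint_torque': array([-8.43065027e-04, -3.98075938e+01, -3.04969990e+01, -1.89179323e-04,
        4.19483171e-03, -1.62373010e-05]), 'tool_pos': array([0.20086945, 0.59103775, 0.23004001]), 'tool_rot': array([-3.13932910e+00, -2.54315300e-04,  2.81385588e+00]), 'wrist_force': array([-0.01042398,  1.03192866, -0.77443717]), 'torque': array([-0.01685392, -0.01341415, -0.01510393]), 'grasp_force': 0.0, 'gripper_width': 0.08539111125223087} -0.0187
```

View pics/scene0.png

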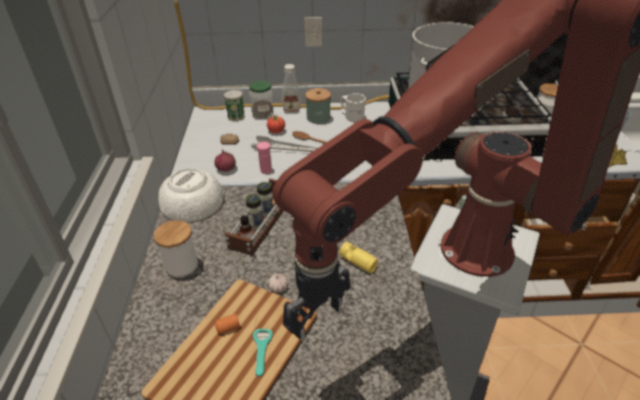

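View pics/top0.png

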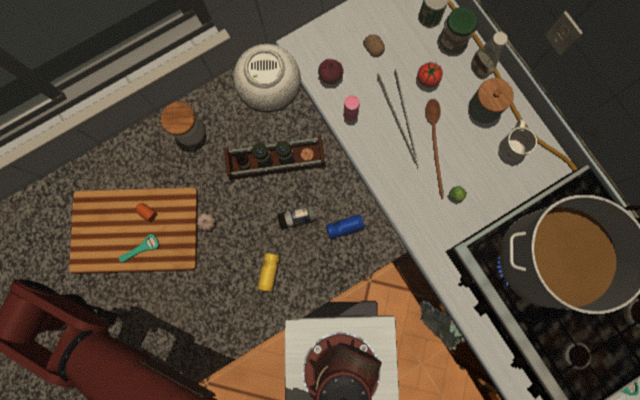

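The top view shows the rack at about (275,157), with bottle and jars at (241,158), (261,153) and (284,151), and a bare cork disc at (306,154). Three things could be taken for the tipped jar: clear glass with a black cap at (295,217), blue at (345,226), and yellow at (268,272). By the description I choose (295,217), and will check it in a close crop.

```bash
python3 - <<'E'
import cv2
a=cv2.imread("pics/top0.png")
cv2.imwrite("pics/crop0.png",cv2.resize(a[135:235,215:335],None,fx=6,fy=6,interpolation=cv2.INTER_CUBIC))
E
```

```text
(no output)
```

View pics/crop0.png

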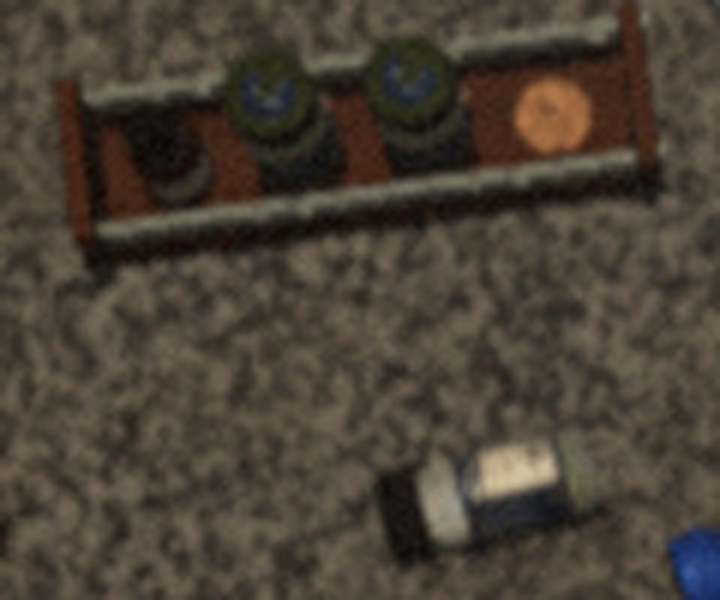

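The crop shows the chosen jar: black cap with its outer edge at crop (387,520), label centre about (515,489), and the glass bottom near (615,467). The cork disc is at crop (552,115), in the rack's right-hand place.

```bash
cat > h.py <<'E'
import numpy as np
from rig import *
def w(n,u,v,z):
    c=get_calibration(n);R=np.array(c["R"]);t=np.array(c["t"])
    d=R.T@np.array([(u-c["cx"])/c["fx"],(v-c["cy"])/c["fy"],1]);o=-R.T@t
    return o+d*(z-o[2])/d[2]
def p(n,X):
    c=get_calibration(n);x=np.array(c["R"])@np.array(X)+c["t"]
    return np.array([x[0]/x[2]*c["fx"]+c["cx"],x[1]/x[2]*c["fy"]+c["cy"]])
def cr(x,y,x0=215,y0=135,s=6): return (x+.5)/s-.5+x0,(y+.5)/s-.5+y0
E
python3 - <<'E'
from h import *
q={k:w("top",*cr(*v[:2]),v[2]) for k,v in dict(cap=(387,520,.022),lab=(515,489,.022),bot=(615,467,.022),cork=(552,115,.013),capt=(400,470,.022),capb=(416,560,.022),
 railfl=(95,232,.049),railfr=(635,158,.049),railbl=(90,98,.049),railbr=(620,30,.049),jarB=(410,80,.105),jarA=(270,92,.105)).items()}
for k,v in q.items(): print(k,v.round(4))
d=q["cap"]-q["bot"];print(np.linalg.norm(d),np.degrees(np.arctan2(d[1],d[0])))
d=q["railfl"]-q["railfr"];print(np.degrees(np.arctan2(d[1],d[0])))
d=q["railbl"]-q["railbr"];print(np.degrees(np.arctan2(d[1],d[0])))
d=q["jarA"]-q["jarB"];print(np.linalg.norm(d),np.degrees(np.arctan2(d[1],d[0])))
E
```

```text
cap [0.4323 0.1676 0.022 ]
lab [0.4457 0.1046 0.022 ]
bot [0.455  0.0554 0.022 ]
cork [0.6364 0.0828 0.013 ]
capt [0.4568 0.1609 0.022 ]
capb [0.4122 0.1536 0.022 ]
railfl [0.575  0.3058 0.049 ]
railfr [0.6035 0.0409 0.049 ]
railbl [0.6428 0.3085 0.049 ]
railbr [0.6687 0.0465 0.049 ]
jarB [0.6306 0.1451 0.105 ]
jarA [0.6269 0.2115 0.105 ]
0.11443864987591477 101.4413706765873
96.13511077731374
95.64134432025996
0.06647665831811507 93.14081236255481
```

```bash
cat >> h.py <<'E'
from scipy.spatial.transform import Rotation as Ro
def tool(yaw,tilt):  # tool down, x at heading yaw, then leaned by tilt about its y
    return Ro.from_euler('xyz',[np.pi,0,np.radians(yaw)])*Ro.from_rotvec([0,np.radians(tilt),0])
def go(P,R,pinch=True):
    "twist first (about TCP), then shift in the final tool axes, to bring grasp point to P with R"
    s=read_state();R0=Ro.from_euler('xyz',s["tool_rot"]);z=pinch_z if pinch else 0
    tw=(R0.inv()*R).as_rotvec();sh=R.inv().apply(np.array(P)-R.apply([0,0,z])-s["tool_pos"])*1e3
    print("twist",tw.round(3),np.degrees(np.linalg.norm(tw)).round(1),"shift",sh.round(1),np.linalg.norm(sh).round(1),
     "grasp pt now",(s["tool_pos"]+R0.apply([0,0,pinch_z])).round(4))
E
python3 - <<'E'
from h import *
for n,u,v,z in(("blue",345,226,.02),("yellow",268,272,.02),("garlic",206,222,.03)):print(n,w("top",u,v,z).round(3))
a=np.radians(101.4);g=np.array([.453,.0647,.024])+.06*np.array([np.cos(a),np.sin(a),0]);print(g)
go(g+[0,0,.12],tool(101.4,-40))
print(tool(101.4,-40).apply(np.eye(3)).round(2))
E
```

```text
blue [ 0.413 -0.025  0.02 ]
yellow [0.286 0.202 0.02 ]
garlic [0.436 0.381 0.03 ]
[0.44114056 0.12351627 0.024     ]
twist [ 0.362 -0.632  1.   ] 70.9 shift [-332.2  143.1  409.7] 546.5 grasp pt now [0.2009 0.5911 0.2487]
[[-0.15  0.75 -0.64]
 [ 0.98  0.2   0.  ]
 [ 0.13 -0.63 -0.77]]
```

```bash
python3 -m jog '{"grip":[-1,-1,-1,-1,-1,-1],"xyz":[[0,0,0],[0,0,0],[0,0,0],[0,0,0],[0,0,0],[0,0,0]],"twist":[[0.033,-0.057,0.091],[0.033,-0.057,0.091],[0.033,-0.057,0.091],[0.033,-0.057,0.091],[0.033,-0.057,0.091],[0.033,-0.057,0.091]]}'
python3 -m jog '{"grip":[-1,-1,-1,-1,-1,-1],"xyz":[[0,0,0],[0,0,0],[0,0,0],[0,0,0],[0,0,0],[0,0,0]],"twist":[[0.033,-0.057,0.091],[0.033,-0.057,0.091],[0.033,-0.057,0.091],[0.033,-0.057,0.091],[0.033,-0.057,0.091],[0,0,0]]}'
python3 -c "
from h import *
go([.4411,.1235,.144],tool(101.4,-40));print(read_state()['q'].round(2))"
```

```text
time: 0.6
tool_pos: [0.2007, 0.5916, 0.231]
tool_rot: [-3.041, 0.381, 2.276]
wrist_force: [-1.2, 0.4, 0.3]
gripper_width: 0.0854
grasp_force: 0.0
time: 1.1
tool_pos: [0.2013, 0.5916, 0.2274]
tool_rot: [-3.137, 0.698, 1.77]
wrist_force: [0.4, -1.1, -0.4]
gripper_width: 0.0855
grasp_force: 0.0
twist [-0.004  0.     0.   ] 0.3 shift [-334.2  142.6  408. ] 546.4 grasp pt now [0.199  0.6034 0.2418]
[ 1.28  0.64  1.18 -0.33  1.94  1.06]
```

```bash
for i in 1 2; do :; done; python3 -m jog '{"grip":[-1,-1,-1,-1,-1,-1,-1,-1],"xyz":[[-21,9,25],[-21,9,25],[-21,9,25],[-21,9,25],[-21,9,25],[-21,9,25],[-21,9,25],[-21,9,25]],"twist":[[0,0,0],[0,0,0],[0,0,0],[0,0,0],[0,0,0],[0,0,0],[0,0,0],[0,0,0]]}'
python3 -m jog '{"grip":[-1,-1,-1,-1,-1,-1,-1,-1],"xyz":[[-21,9,25],[-21,9,25],[-21,9,25],[-21,9,25],[-21,9,25],[-21,9,25],[-20,9,25],[-20,8,25]],"twist":[[0,0,0],[0,0,0],[0,0,0],[0,0,0],[0,0,0],[0,0,0],[0,0,0],[0,0,0]]}'
python3 - <<'E'
from h import *
import cv2
go([.4411,.1235,.024],tool(101.4,-40));print(read_state()['q'].round(2))
a=grab_frame("top")[:,:,::-1][150:290,200:380];b=grab_frame("scene")[:,:,::-1][180:320,220:400]
cv2.imwrite("pics/a1.png",cv2.resize(np.hstack([a,b]),(790,308),interpolation=cv2.INTER_CUBIC))
E
```

```text
time: 1.77
tool_pos: [0.3225, 0.3521, 0.1845]
tool_rot: [-3.139, 0.691, 1.773]
wrist_force: [0.8, 0.2, -0.0]
gripper_width: 0.0852
grasp_force: 0.0
time: 2.43
tool_pos: [0.4423, 0.1159, 0.1367]
tool_rot: [-3.14, 0.692, 1.773]
wrist_force: [0.4, 0.5, 0.5]
gripper_width: 0.0851
grasp_force: 0.0
twist [ 0.    -0.007  0.002] 0.4 shift [ 78.4   0.3 100.1] 127.1 grasp pt now [0.4399 0.1276 0.1511]
[ 0.51  0.18  2.   -0.69  1.28  0.62]
```

View pics/a1.png

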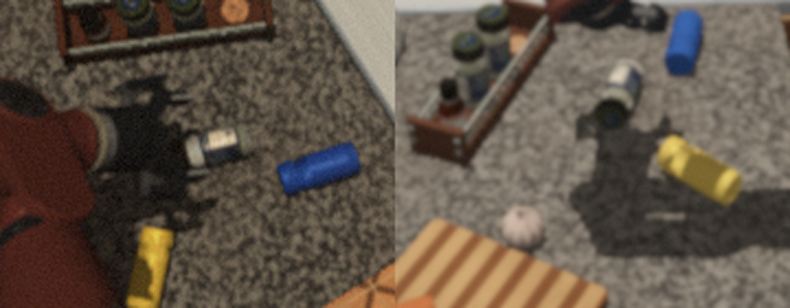

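The top half of the picture shows the open gripper over the jar's cap end, with the jar body visible at about (218,147) and the blue jar clear at (320,168). The scene half shows the jar from cap (605,112) to bottom (632,68), so I'll check those against the projection of my estimate.

```bash
python3 - <<'E'
from h import *
s=308/140
for X in([.4323,.1676,.022],[.4428,.116,.022],[.453,.0647,.022],[.4323,.1676,.044],[.453,.0647,.044]):
    u=p("scene",X); print(((u-[220,180])*790/360+[395,0]).round(0))
E
```

```text
[609. 117.]
[619.  92.]
[630.  68.]
[608. 105.]
[630.  56.]
```

```bash
python3 -m jog '{"grip":[-1,-1,-1,-1,-1,-1,-1,-1],"xyz":[[10,0,13],[10,0,13],[10,0,13],[10,0,13],[10,0,13],[10,0,12],[10,0,12],[8,0,11]],"twist":[[0,0,0],[0,0,0],[0,0,0],[0,0,0],[0,0,0],[0,0,0],[0,0,0],[0,0,0]]}'
python3 -m jog '{"grip":[-1,-1],"xyz":[[0,0,0],[0,0,0]],"twist":[[0,0,0],[0,0,0]]}'
python3 - <<'E'
from h import *
go([.4411,.1235,.024],tool(101.4,-40))
E
```

```text
time: 3.2
tool_pos: [0.4421, 0.1143, 0.0093]
tool_rot: [-3.139, 0.692, 1.773]
wrist_force: [-1.2, 0.1, 0.5]
gripper_width: 0.0853
grasp_force: 0.0
time: 3.37
tool_pos: [0.4417, 0.1136, 0.0098]
tool_rot: [-3.137, 0.693, 1.773]
wrist_force: [0.6, 0.7, 0.7]
gripper_width: 0.0851
grasp_force: 0.0
twist [-0.002 -0.005  0.003] 0.4 shift [-1.6  1.4  1.5] 2.6 grasp pt now [0.4394 0.1253 0.0242]
```

Position is within 2 mm of the plan, so I close.

```bash
python3 -m jog '{"grip":[-0.5,0,0.5,1,1,1,1,1],"xyz":[[0,0,0],[0,0,0],[0,0,0],[0,0,0],[0,0,0],[0,0,0],[0,0,0],[0,0,0]],"twist":[[0,0,0],[0,0,0],[0,0,0],[0,0,0],[0,0,0],[0,0,0],[0,0,0],[0,0,0]]}'
python3 -m jog '{"grip":[1,1,1,1],"xyz":[[0,0,0],[0,0,0],[0,0,0],[0,0,0]],"twist":[[0,0,0],[0,0,0],[0,0,0],[0,0,0]]}'
```

```text
time: 4.03
tool_pos: [0.4434, 0.1139, 0.0112]
tool_rot: [3.141, 0.693, 1.769]
wrist_force: [-1.4, 2.7, 6.3]
gripper_width: 0.0414
grasp_force: 60.6
time: 4.37
tool_pos: [0.4434, 0.1139, 0.0111]
tool_rot: [3.141, 0.693, 1.768]
wrist_force: [-1.0, 2.4, 5.6]
gripper_width: 0.0412
grasp_force: 60.6
```

```bash
python3 -m jog '{"grip":[1,1,1,1,1,1,1],"xyz":[[-6,0,-7],[-12,0,-14],[-12,0,-14],[-12,0,-14],[-12,0,-14],[-10,0,-14],[0,0,0]],"twist":[[0,0,0],[0,0,0],[0,0,0],[0,0,0],[0,0,0],[0,0,0],[0,0,0]]}'
python3 -m jog '{"grip":[1,1,1,1,1,1,1,1],"xyz":[[0,0,0],[0,0,0],[0,0,0],[0,0,0],[0,0,0],[0,0,0],[0,0,0],[0,0,0]],"twist":[[0,0.1,0],[0,0.1,0],[0,0.1,0],[0,0.1,0],[0,0.1,0],[0,0.1,0],[0,0.1,0],[0,0.1,0]]}'
python3 -m jog '{"grip":[1,1,1,1,1,1,1,1],"xyz":[[0,0,0],[0,0,0],[0,0,0],[0,0,0],[0,0,0],[0,0,0],[0,0,0],[0,0,0]],"twist":[[0,0.1,0],[0,0.1,0],[0,0.1,0],[0,0.1,0],[0,0.1,0],[0,0.1,0],[0,0.1,0],[0,0.07,0]]}'
python3 - <<'E'
from h import *
import cv2
print(read_state()['q'].round(2))
go([.46,.15,.075],tool(101.4,50))
a=grab_frame("top")[:,:,::-1][150:290,200:380];b=grab_frame("scene")[:,:,::-1][140:280,240:420]
cv2.imwrite("pics/a2.png",cv2.resize(np.hstack([a,b]),(790,308),interpolation=cv2.INTER_CUBIC))
E
```

```text
time: 4.95
tool_pos: [0.4448, 0.1144, 0.1134]
tool_rot: [3.135, 0.691, 1.765]
wrist_force: [1.4, 0.1, -0.6]
gripper_width: 0.041
grasp_force: 60.6
time: 5.62
tool_pos: [0.4424, 0.1134, 0.1099]
tool_rot: [-3.141, -0.112, 1.768]
wrist_force: [-0.4, -0.9, -2.3]
gripper_width: 0.0413
grasp_force: 60.5
time: 6.28
tool_pos: [0.4423, 0.1125, 0.1088]
tool_rot: [-3.136, -0.881, 1.762]
wrist_force: [-0.2, 0.2, -1.8]
gripper_width: 0.0412
grasp_force: 60.6
[-0.38  0.3   2.03  0.71  1.44 -0.9 ]
twist [ 0.001 -0.008 -0.005] 0.5 shift [-4.5 24.8 65.9] 70.6 grasp pt now [0.4451 0.0983 0.1207]
```

View pics/a2.png

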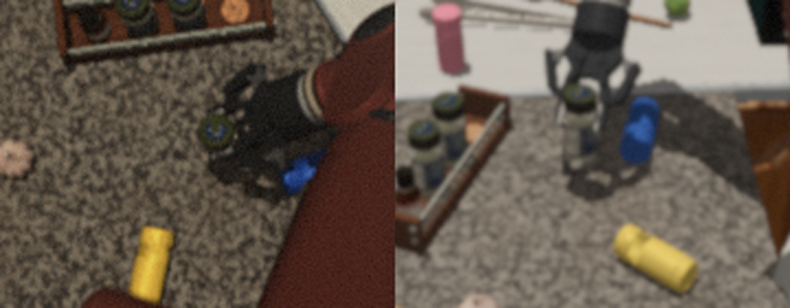

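The jar hangs upright in the gripper: its cap is at (215,131) in the top half, and it looks vertical at (580,120) in the scene half. I'll carry it left to clear space, then lower it until it touches.

```bash
python3 -m jog '{"grip":[1,1,1,1,1,1,1],"xyz":[[-1,4,10],[-1,4,13],[-1,5,13],[-1,4,12],[0,4,10],[0,3,8],[0,0,0]],"twist":[[0,0,0],[0,-0.008,0],[0,0,0],[0,0,0],[0,0,0],[0,0,0],[0,0,0]]}'
python3 -m jog '{"grip":[1,1,1,1],"xyz":[[-2.3,0,1.9],[-2.3,0,1.9],[-2.3,0,1.9],[0,0,0]],"twist":[[0,0,0],[0,0,0],[0,0,0],[0,0,0]]}'
python3 - <<'E'
from h import *
import cv2
go([.46,.15,.060],tool(101.4,50))
b=grab_frame("scene")[:,:,::-1][150:250,260:380]
cv2.imwrite("pics/a3.png",cv2.resize(b,None,fx=6,fy=6,interpolation=cv2.INTER_CUBIC))
E
```

```text
time: 6.97
tool_pos: [0.4557, 0.1669, 0.0636]
tool_rot: [-3.137, -0.87, 1.767]
wrist_force: [-0.9, 0.0, -1.3]
gripper_width: 0.0412
grasp_force: 60.6
time: 7.3
tool_pos: [0.4567, 0.1646, 0.0552]
tool_rot: [-3.138, -0.869, 1.766]
wrist_force: [-1.0, 0.3, -0.8]
gripper_width: 0.0412
grasp_force: 60.6
twist [ 0.     0.004 -0.003] 0.3 shift [-6.   0.4  4.1] 7.2 grasp pt now [0.4595 0.1506 0.0673]
```

View pics/a3.png

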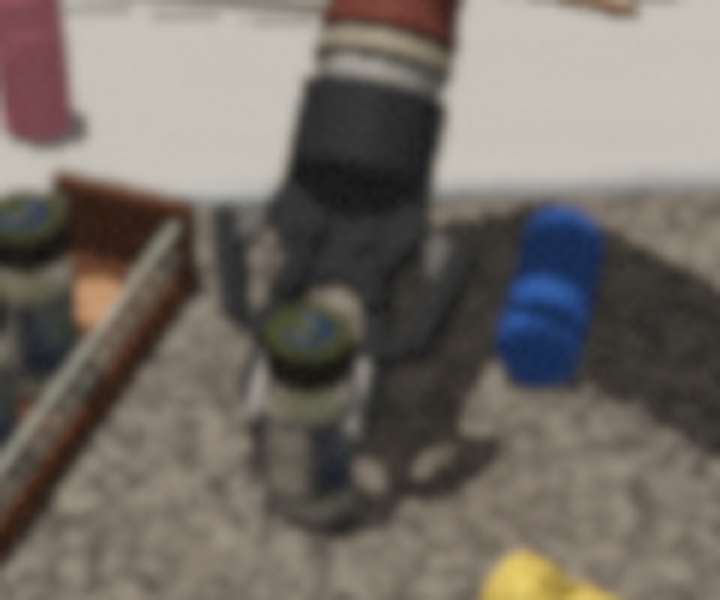

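The jar stands upright in the grip with its cap at (308,340) and its foot near (318,525), just above the worktop. I'll lower it slowly until the force shows contact.

```bash
python3 -m jog '{"grip":[1,1,1,1],"xyz":[[-1.2,0,1],[-1.2,0,1],[0,0,0],[0,0,0]],"twist":[[0,0,0],[0,0,0],[0,0,0],[0,0,0]]}'
python3 -m jog '{"grip":[1,1,1],"xyz":[[-1.2,0,1],[0,0,0],[0,0,0]],"twist":[[0,0,0],[0,0,0],[0,0,0]]}'
python3 -m jog '{"grip":[1,1,1],"xyz":[[-1.2,0,1],[0,0,0],[0,0,0]],"twist":[[0,0,0],[0,0,0],[0,0,0]]}'
```

```text
time: 7.68
tool_pos: [0.4567, 0.1649, 0.0525]
tool_rot: [-3.139, -0.869, 1.766]
wrist_force: [0.1, 0.6, -1.4]
gripper_width: 0.0414
grasp_force: 60.6
time: 7.93
tool_pos: [0.4566, 0.1651, 0.0508]
tool_rot: [-3.139, -0.869, 1.767]
wrist_force: [0.9, -0.3, -0.8]
gripper_width: 0.0414
grasp_force: 60.6
time: 8.18
tool_pos: [0.4567, 0.165, 0.0493]
tool_rot: [-3.139, -0.869, 1.767]
wrist_force: [0.7, 0.3, -1.8]
gripper_width: 0.0411
grasp_force: 60.7
```

```bash
for k in 1; do python3 -m jog '{"grip":[1,1,1],"xyz":[[-1.2,0,1],[0,0,0],[0,0,0]],"twist":[[0,0,0],[0,0,0],[0,0,0]]}'; done
python3 -m jog '{"grip":[1,1,1],"xyz":[[-1.2,0,1],[0,0,0],[0,0,0]],"twist":[[0,0,0],[0,0,0],[0,0,0]]}'
python3 -m jog '{"grip":[1,1,1],"xyz":[[-0.8,0,0.6],[0,0,0],[0,0,0]],"twist":[[0,0,0],[0,0,0],[0,0,0]]}'
```

```text
time: 8.43
tool_pos: [0.4568, 0.1652, 0.0492]
tool_rot: [-3.139, -0.872, 1.767]
wrist_force: [-1.2, -2.1, 6.9]
gripper_width: 0.0411
grasp_force: 60.7
time: 8.68
tool_pos: [0.4569, 0.1653, 0.0491]
tool_rot: [-3.139, -0.874, 1.768]
wrist_force: [-3.4, -3.7, 14.2]
gripper_width: 0.0411
grasp_force: 60.9
time: 8.93
tool_pos: [0.4569, 0.1653, 0.0491]
tool_rot: [-3.139, -0.876, 1.769]
wrist_force: [-5.3, -6.6, 17.1]
gripper_width: 0.0411
grasp_force: 61.1
```

Contact at TCP z = 49.2 mm. I'll ease off the pressure and open slowly.

```bash
python3 -m jog '{"grip":[1,1,0.2,0.05,0,-0.05,-0.1,-0.2],"xyz":[[1.2,0,-1],[0.6,0,-0.5],[0,0,0],[0,0,0],[0,0,0],[0,0,0],[0,0,0],[0,0,0]],"twist":[[0,0,0],[0,0,0],[0,0,0],[0,0,0],[0,0,0],[0,0,0],[0,0,0],[0,0,0]]}'
python3 -m jog '{"grip":[-0.4,-0.6,-0.8,-1,-1,-1,-1],"xyz":[[0,0,0],[0,0,0],[0,0,0],[0,0,0],[0,0,0],[0,0,0],[0,0,0]],"twist":[[0,0,0],[0,0,0],[0,0,0],[0,0,0],[0,0,0],[0,0,0],[0,0,0]]}'
```

```text
time: 9.6
tool_pos: [0.4565, 0.165, 0.0473]
tool_rot: [-3.139, -0.869, 1.766]
wrist_force: [-0.5, -0.5, -0.0]
gripper_width: 0.0511
grasp_force: 0.0
time: 10.18
tool_pos: [0.4568, 0.1649, 0.0476]
tool_rot: [-3.139, -0.869, 1.767]
wrist_force: [0.2, -1.2, 0.3]
gripper_width: 0.0857
grasp_force: 0.0
```

```bash
python3 -m jog '{"grip":[-1,-1,-1,-1,-1,-1,-1,-1],"xyz":[[0,0,-8],[0,0,-15],[0,0,-20],[0,0,-25],[0,0,-25],[0,0,-25],[0,0,-20],[0,0,0]],"twist":[[0,0,0],[0,0,0],[0,0,0],[0,0,0],[0,0,0],[0,0,0],[0,0,0],[0,0,0]]}'
python3 - <<'E'
from h import *
import cv2
a=grab_frame("top")[:,:,::-1][130:220,215:335];b=grab_frame("scene")[:,:,::-1][160:250,270:390]
cv2.imwrite("pics/a4.png",np.hstack([cv2.resize(x,None,fx=3.3,fy=3.3,interpolation=cv2.INTER_CUBIC) for x in(a,b)]))
cv2.imwrite("pics/top4.png",grab_frame("top")[:,:,::-1])
X=np.array([.4595,.1506,.105]);f=lambda n,o:((p(n,X)-o)*3.3).round();print(f("top",[215,130]),f("scene",[270,160]))
go([.4595,.1506,.25],tool(95.9,0))
E
```

```text
time: 10.85
tool_pos: [0.4814, 0.0575, 0.1402]
tool_rot: [3.133, -0.864, 1.771]
wrist_force: [0.7, 0.7, -0.9]
gripper_width: 0.0854
grasp_force: 0.0
[220. 256.] [136. 151.]
twist [-0.042 -0.868  0.087] 50.0 shift [ 90.6  -8.6 -94.6] 131.3 grasp pt now [0.4802 0.0474 0.1488]
```

View pics/a4.png

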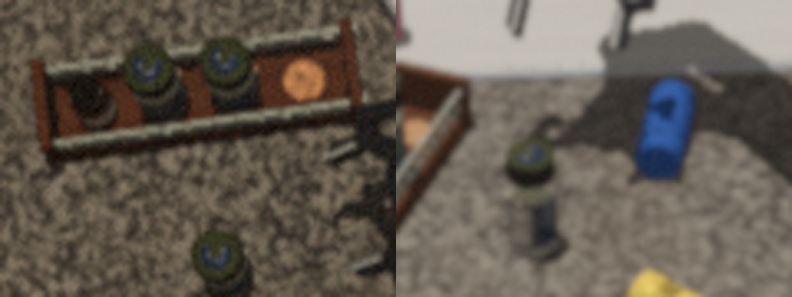

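The jar stands free and upright, with its cap centre at (219,257) in the top half (predicted (220,256)) and the cork disc at (304,80). I'll refine the cork centre from its colour, then turn the tool down.

```bash
python3 -m jog '{"grip":[-1,-1,-1,-1,-1,-1,-1,-1],"xyz":[[0,0,-12],[0,0,-12],[0,0,-12],[0,0,-12],[0,0,-12],[0,0,-12],[0,0,-12],[0,0,0]],"twist":[[-0.005,-0.108,0.011],[-0.005,-0.108,0.011],[-0.005,-0.108,0.011],[-0.005,-0.108,0.011],[-0.005,-0.108,0.011],[-0.005,-0.108,0.011],[-0.005,-0.108,0.011],[-0.005,-0.108,0.011]]}'
python3 - <<'E'
from h import *
import cv2
im=cv2.imread("pics/top4.png");h=cv2.cvtColor(im,cv2.COLOR_BGR2HSV)[145:165,298:316].astype(int)
b=im[145:165,298:316].astype(int);m=((b[:,:,2]>120)&(b[:,:,2]-b[:,:,0]>50)).astype(np.uint8)
n,l,st,c=cv2.connectedComponentsWithStats(m)
for i in range(1,n): print(st[i],c[i]+[298,145],w("top",*(c[i]+[298,145]),.013).round(4))
go([.4595,.1506,.21],tool(95.9,0))
E
```

```text
time: 11.67
tool_pos: [0.4865, 0.0199, 0.2092]
tool_rot: [3.139, 0.002, 1.675]
wrist_force: [1.1, 0.0, -0.4]
gripper_width: 0.085
grasp_force: 0.0
[  3   3  12  13 123] [306.6097561 153.8699187] [0.636  0.0827 0.013 ]
twist [0.002 0.002 0.001] 0.2 shift [132.7 -13.5  17.9] 134.6 grasp pt now [0.4865 0.02   0.2279]
```

```bash
python3 -m jog '{"grip":[-1,-1,-1,-1,-1,-1],"xyz":[[20,-2,3],[30,-3,4],[30,-3,4],[30,-3,4],[23,-2,3],[0,0,0]],"twist":[[0,0,0],[0,0,0],[0,0,0],[0,0,0],[0,0,0],[0,0,0]]}'
python3 - <<'E'
from h import *
go([.4595,.1506,.09],tool(95.9,0))
E
```

```text
time: 12.17
tool_pos: [0.4551, 0.1546, 0.1869]
tool_rot: [-3.134, -0.006, 1.68]
wrist_force: [0.2, -0.7, 0.9]
gripper_width: 0.0856
grasp_force: 0.0
twist [-0.008 -0.006  0.006] 0.7 shift [ -4.4   3.9 115.6] 115.7 grasp pt now [0.4553 0.1545 0.2056]
```

```bash
python3 -m jog '{"grip":[-1,-1,-1],"xyz":[[-3,3,20],[0,0,0],[0,0,0]],"twist":[[0,0,0],[0,0,0],[0,0,0]]}'
python3 - <<'E'
from h import *
go([.4595,.1506,.09],tool(95.9,0))
E
```

```text
time: 12.42
tool_pos: [0.4597, 0.1479, 0.1673]
tool_rot: [-3.134, -0.004, 1.675]
wrist_force: [-0.8, -1.1, 0.3]
gripper_width: 0.0852
grasp_force: 0.0
twist [-0.008 -0.004  0.001] 0.5 shift [ 2.7  0.1 96. ] 96.1 grasp pt now [0.4599 0.1479 0.186 ]
```

```bash
python3 -m jog '{"grip":[-1,-1,-1,-1,-1,-1,-1,-1],"xyz":[[2,0,10],[0.5,0,16],[0,0,18],[0,0,18],[0,0,16],[0,0,12],[0,0,6],[0,0,0]],"twist":[[-0.005,0,0],[0,0,0],[0,0,0],[0,0,0],[0,0,0],[0,0,0],[0,0,0],[0,0,0]]}'
python3 - <<'E'
from h import *
go([.4595,.1506,.09],tool(95.9,0))
E
```

```text
time: 13.08
tool_pos: [0.4606, 0.1505, 0.0722]
tool_rot: [-3.141, -0.004, 1.674]
wrist_force: [-0.9, -0.0, -0.4]
gripper_width: 0.0856
grasp_force: 0.0
twist [-0.001 -0.004  0.   ] 0.2 shift [ 0.2 -1.1  0.9] 1.4 grasp pt now [0.4606 0.1505 0.0909]
```

Aligned on the standing jar, so I close on the cap and lift.

```bash
python3 -m jog '{"grip":[-0.5,-0.2,0,0.5,1,1,1,1],"xyz":[[0,-0.8,0.5],[0,0,0],[0,0,0],[0,0,0],[0,0,0],[0,0,0],[0,0,0],[0,0,0]],"twist":[[0,0,0],[0,0,0],[0,0,0],[0,0,0],[0,0,0],[0,0,0],[0,0,0],[0,0,0]]}'
python3 -m jog '{"grip":[1,1,1,1,1,1,1,1],"xyz":[[0,0,0],[0,0,-6],[0,0,-14],[0,0,-20],[0,0,-20],[0,0,-16],[0,0,-4],[0,0,0]],"twist":[[0,0,0],[0,0,0],[0,0,0],[0,0,0],[0,0,0],[0,0,0],[0,0,0],[0,0,0]]}'
python3 - <<'E'
from h import *
go([.636,.0827,.182],tool(95.9,0))
E
```

```text
time: 13.75
tool_pos: [0.4619, 0.1513, 0.0743]
tool_rot: [3.137, -0.004, 1.675]
wrist_force: [-1.4, -0.6, 6.2]
gripper_width: 0.0427
grasp_force: 60.4
time: 14.42
tool_pos: [0.4621, 0.1509, 0.1545]
tool_rot: [3.135, -0.004, 1.675]
wrist_force: [0.1, 0.3, -0.8]
gripper_width: 0.0426
grasp_force: 60.9
twist [ 0.006 -0.004  0.001] 0.4 shift [-85.8 166.   -8.8] 187.0 grasp pt now [0.462  0.1508 0.1732]
```

```bash
python3 -m jog '{"grip":[1,1,1,1,1,1,1,1],"xyz":[[-8,0,-3],[-18,0,-3],[-20,6,-3],[-18,14,0],[-14,20,0],[-8,22,0],[0,24,0],[0,24,0]],"twist":[[0.006,-0.004,0],[0,0,0],[0,0,0],[0,0,0],[0,0,0],[0,0,0],[0,0,0],[0,0,0]]}'
python3 -m jog '{"grip":[1,1,1,1,1,1],"xyz":[[0,22,0],[0,18,0],[0,11,0],[0,5,0],[0,0,0],[0,0,0]],"twist":[[0,0,0],[0,0,0],[0,0,0],[0,0,0],[0,0,0],[0,0,0]]}'
python3 - <<'E'
from h import *
import cv2
go([.636,.0827,.10],tool(95.9,0))
a=grab_frame("top")[:,:,::-1][120:200,215:335];b=grab_frame("scene")[:,:,::-1][140:220,210:330]
cv2.imwrite("pics/a5.png",np.vstack([cv2.resize(x,None,fx=3.7,fy=3.7,interpolation=cv2.INTER_CUBIC) for x in(a,b)]))
E
```

```text
time: 15.08
tool_pos: [0.5789, 0.0752, 0.1593]
tool_rot: [-3.134, 0.0, 1.673]
wrist_force: [0.5, -0.6, -0.5]
gripper_width: 0.0427
grasp_force: 61.0
time: 15.58
tool_pos: [0.6337, 0.0821, 0.1598]
tool_rot: [-3.135, -0.0, 1.675]
wrist_force: [-0.6, 0.4, -0.4]
gripper_width: 0.0429
grasp_force: 61.0
twist [-0.007 -0.     0.001] 0.4 shift [ 0.4  2.4 78.5] 78.5 grasp pt now [0.6338 0.0821 0.1785]
```

View pics/a5.png

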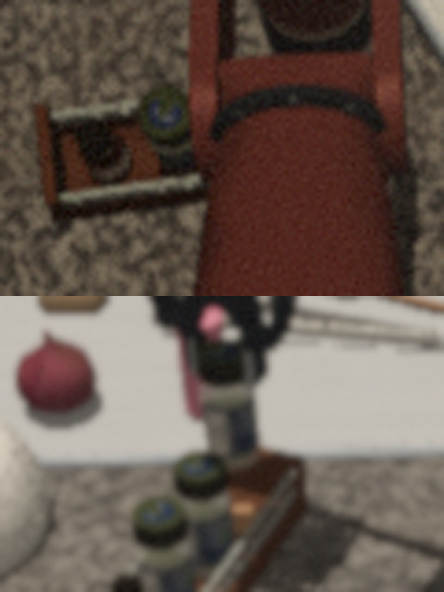

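The scene half shows the held jar hanging upright over the empty place, from cap (222,360) to bottom (232,460), clear of the neighbour jar at (200,475). The forearm hides the cork in the top half. I'll apply the small correction and lower it.

```bash
python3 -m jog '{"grip":[1,1,1,1,1],"xyz":[[0.4,2.3,6],[0,0,10],[0,0,8],[0,0,0],[0,0,0]],"twist":[[-0.009,0,0],[0,0,0],[0,0,0],[0,0,0],[0,0,0]]}'
python3 - <<'E'
from h import *
go([.636,.0827,.115],tool(95.9,0))
E
```

```text
time: 16.1
tool_pos: [0.6359, 0.083, 0.1356]
tool_rot: [3.139, -0.0, 1.675]
wrist_force: [-0.3, -0.2, -1.1]
gripper_width: 0.0423
grasp_force: 61.0
twist [ 0.002 -0.     0.001] 0.2 shift [-0.4  0.1 39.3] 39.3 grasp pt now [0.6358 0.083  0.1543]
```

```bash
python3 -m jog '{"grip":[1,1,1,1,1,1,1],"xyz":[[0,0,5],[0,0,5],[0,0,5],[0,0,5],[0,0,5],[0,0,0],[0,0,0]],"twist":[[0,0,0],[0,0,0],[0,0,0],[0,0,0],[0,0,0],[0,0,0],[0,0,0]]}'
python3 -m jog '{"grip":[1,1,1,1,1,1],"xyz":[[0,0,5],[0,0,5],[0,0,5],[0,0,3],[0,0,0],[0,0,0]],"twist":[[0,0,0],[0,0,0],[0,0,0],[0,0,0],[0,0,0],[0,0,0]]}'
python3 - <<'E'
from h import *
import cv2
go([.636,.0827,.10],tool(95.9,0))
b=grab_frame("scene")[:,:,::-1][160:240,220:320]
cv2.imwrite("pics/a6.png",cv2.resize(b,None,fx=7,fy=7,interpolation=cv2.INTER_CUBIC))
E
```

```text
time: 16.68
tool_pos: [0.6369, 0.0831, 0.1115]
tool_rot: [3.137, -0.0, 1.675]
wrist_force: [0.1, 0.8, -1.7]
gripper_width: 0.0427
grasp_force: 61.0
time: 17.18
tool_pos: [0.6371, 0.0831, 0.0937]
tool_rot: [3.137, -0.0, 1.675]
wrist_force: [0.2, 0.7, -1.8]
gripper_width: 0.0428
grasp_force: 61.0
twist [ 0.005 -0.     0.001] 0.3 shift [-0.3 -1.1 12.4] 12.5 grasp pt now [0.637  0.0831 0.1124]
```

View pics/a6.png

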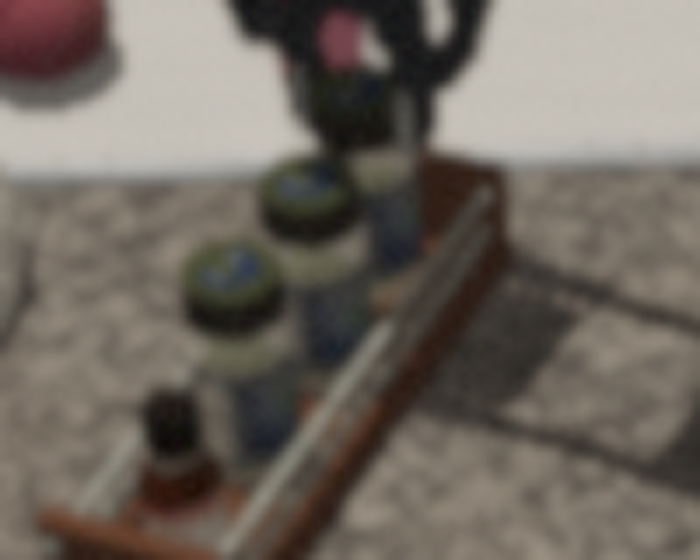

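The held jar is between the rails, with cap about (351,115), jar_b's cap at (308,195) and jar_a's at (234,275). The spacing looks a bit uneven, so I'll compare with projections.

```bash
python3 - <<'E'
from h import *
a=np.radians(95.9);d=np.array([np.cos(a),np.sin(a),0]);C=np.array([.636,.0827,0])
f=lambda X:((p("scene",X)-[220,160]+.5)*7-.5).round(0)
for k in(0,1,2): 
    print("place",k,(C+.064*k*d).round(4),"cap",f(C+.064*k*d+[0,0,.107]),"body",f(C+.064*k*d+[0,0,.05]))
print("held cap",f([.637,.0831,.116]), "x+10mm",f([.647,.0831,.116]),"y+10mm",f([.637,.0931,.116]))
for X in([.6369,.0827,.105+.0194-.0],): print(f(X))
# rack ends from the top view, ends 60 mm high: place -96 is 49 mm from the end
for n in(-49,241): print("end",(C+n/1e3*d).round(4),"scene px",f(C+n/1e3*d+[0,0,.06]),"top crop0 px",((p("top",C+n/1e3*d+[0,0,.06])-[215,135]+.5)*6-.5).round(0))
for s in(-1,1):
  n=np.array([d[1],-d[0],0]);print("rail",s,[((p("top",C+k*d+s*.033*n+[0,0,.049])-[215,135]+.5)*6-.5).round(0) for k in(-.03,.22)])
E
```

```text
place 0 [0.636  0.0827 0.    ] cap [367. 118.] body [377. 218.]
place 1 [0.6294 0.1464 0.    ] cap [302. 199.] body [313. 301.]
place 2 [0.6228 0.21   0.    ] cap [232. 287.] body [245. 390.]
held cap [363. 101.] x+10mm [344.  95.] y+10mm [351. 113.]
[363.  85.]
end [0.641 0.034 0.   ] scene px [422. 141.] top crop0 px [646.  77.]
end [0.6112 0.3224 0.    ] scene px [111. 542.] top crop0 px [ 57. 156.]
rail -1 [array([617., 153.]), array([111., 220.])]
rail 1 [array([600.,  24.]), array([97., 91.])]
```

Everything agrees to within about 1 px (2–3 mm). I'll nudge 1.5 mm toward the robot, then lower in fine steps until it touches.

```bash
python3 -m jog '{"grip":[1,1,1,1,1],"xyz":[[0,-1.5,1.5],[0,0,1.5],[0,0,1.5],[0,0,0],[0,0,0]],"twist":[[0,0,0],[0,0,0],[0,0,0],[0,0,0],[0,0,0]]}'
python3 -m jog '{"grip":[1,1,1,1],"xyz":[[0,0,0.7],[0,0,0.7],[0,0,0],[0,0,0]],"twist":[[0,0,0],[0,0,0],[0,0,0],[0,0,0]]}'
python3 -m jog '{"grip":[1,1,1],"xyz":[[0,0,0.7],[0,0,0],[0,0,0]],"twist":[[0,0,0],[0,0,0],[0,0,0]]}'
```

```text
time: 17.65
tool_pos: [0.6359, 0.0829, 0.0896]
tool_rot: [3.136, -0.0, 1.675]
wrist_force: [-0.6, -0.1, -0.2]
gripper_width: 0.0427
grasp_force: 61.0
time: 17.98
tool_pos: [0.636, 0.0829, 0.0883]
tool_rot: [3.136, -0.0, 1.675]
wrist_force: [-0.1, 0.5, -0.0]
gripper_width: 0.0426
grasp_force: 61.0
time: 18.23
tool_pos: [0.636, 0.083, 0.0876]
tool_rot: [3.136, -0.0, 1.675]
wrist_force: [-0.1, 0.2, -1.6]
gripper_width: 0.0426
grasp_force: 61.0
```

```bash
python3 -m jog '{"grip":[1,1,1],"xyz":[[0,0,0.7],[0,0,0],[0,0,0]],"twist":[[0,0,0],[0,0,0],[0,0,0]]}'
```

```text
time: 18.48
tool_pos: [0.6359, 0.083, 0.0869]
tool_rot: [3.136, -0.0, 1.675]
wrist_force: [0.1, 0.5, -1.0]
gripper_width: 0.0425
grasp_force: 61.0
```

```bash
python3 -m jog '{"grip":[1,1,1],"xyz":[[0,0,0.7],[0,0,0],[0,0,0]],"twist":[[0,0,0],[0,0,0],[0,0,0]]}'
python3 -m jog '{"grip":[1,1,1],"xyz":[[0,0,0.6],[0,0,0],[0,0,0]],"twist":[[0,0,0],[0,0,0],[0,0,0]]}'
```

```text
time: 18.73
tool_pos: [0.6361, 0.0829, 0.0864]
tool_rot: [3.136, -0.0, 1.675]
wrist_force: [-0.4, 0.8, -0.7]
gripper_width: 0.0429
grasp_force: 61.0
time: 18.98
tool_pos: [0.6362, 0.083, 0.0864]
tool_rot: [3.136, 0.0, 1.675]
wrist_force: [-1.7, 0.1, 2.9]
gripper_width: 0.0425
grasp_force: 61.1
```

Contact is right at the expected height (86.4 mm). I open slowly.

```bash
python3 -m jog '{"grip":[0.2,0.05,0,-0.05,-0.1,-0.15,-0.25,-0.4],"xyz":[[0,0,0],[0,0,0],[0,0,0],[0,0,0],[0,0,0],[0,0,0],[0,0,0],[0,0,0]],"twist":[[0,0,0],[0,0,0],[0,0,0],[0,0,0],[0,0,0],[0,0,0],[0,0,0],[0,0,0]]}'
python3 -m jog '{"grip":[-0.6,-0.8,-1,-1,-1,-1],"xyz":[[0,0,0],[0,0,0],[0,0,0],[0,0,0],[0,0,0],[0,0,0]],"twist":[[0,0,0],[0,0,0],[0,0,0],[0,0,0],[0,0,0],[0,0,0]]}'
python3 -m jog '{"grip":[-1,-1,-1,-1,-1,-1,-1,-1],"xyz":[[0,0,-8],[0,0,-12],[0,0,-16],[0,0,-20],[0,0,-25],[0,0,-25],[0,0,-25],[0,0,-20]],"twist":[[0,0,0],[0,0,0],[0,0,0],[0,0,0],[0,0,0],[0,0,0],[0,0,0],[0,0,0]]}'
python3 -m jog '{"grip":[-1,-1,-1,-1,-1,-1,-1,-1],"xyz":[[-25,-15,0],[-30,-20,0],[-30,-20,0],[-30,-20,0],[-30,-20,0],[-30,-20,0],[-25,-15,0],[0,0,0]],"twist":[[0,0,0],[0,0,0],[0,0,0],[0,0,0],[0,0,0],[0,0,0],[0,0,0],[0,0,0]]}'
python3 - <<'E'
from h import *
import cv2
a=grab_frame("top")[:,:,::-1][125:185,210:340];b=grab_frame("scene")[:,:,::-1][160:240,210:340]
cv2.imwrite("pics/a7.png",np.vstack([cv2.resize(x,None,fx=4.2,fy=4.2,interpolation=cv2.INTER_CUBIC) for x in(a,b)]))
X=[.636,.083,.117];print(((p("top",X)-[210,125])*4.2).round(),((p("scene",X)-[210,160])*4.2+[0,252]).round(),read_state()["q"].round(2))
E
```

```text
time: 19.65
tool_pos: [0.6359, 0.083, 0.0852]
tool_rot: [3.136, -0.0, 1.675]
wrist_force: [-0.2, 0.0, 0.1]
gripper_width: 0.0599
grasp_force: 0.0
time: 20.15
tool_pos: [0.636, 0.083, 0.0857]
tool_rot: [3.136, -0.0, 1.675]
wrist_force: [-0.0, -0.1, -0.6]
gripper_width: 0.0855
grasp_force: 0.0
time: 20.82
tool_pos: [0.6362, 0.0829, 0.2409]
tool_rot: [3.132, 0.0, 1.675]
wrist_force: [0.9, 0.2, 0.5]
gripper_width: 0.0856
grasp_force: 0.0
time: 21.48
tool_pos: [0.525, -0.134, 0.2376]
tool_rot: [3.136, 0.003, 1.67]
wrist_force: [-0.8, 0.3, -0.1]
gripper_width: 0.086
grasp_force: 0.0
[397.  81.] [259. 310.] [-0.37  0.03  1.81  0.    1.3  -0.48]
```

View pics/a7.png

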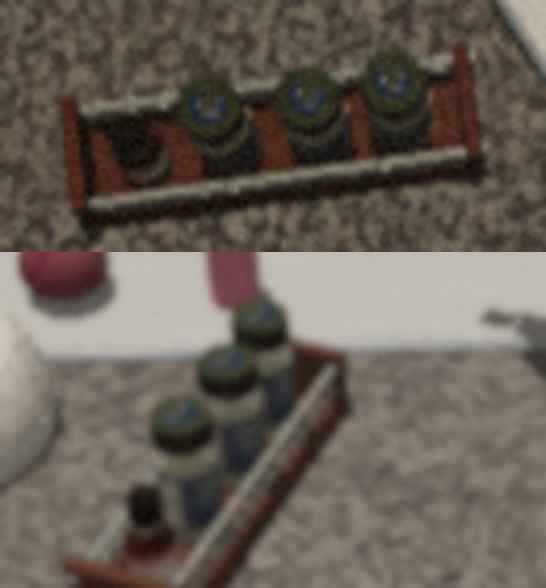

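The rack now shows all three jars and the bottle upright: tipped_jar's cap is at (391,81) in the top half, jar_b at (305,97), jar_a at (211,102). My last viewing is used up, so I'll check the centring numerically. I'll fit the cap silhouette to the before/after difference from the top camera.

```bash
python3 - <<'E'
from h import *
import cv2
from scipy.optimize import minimize
cur=np.mean([grab_frame("top")[:,:,::-1].astype(float) for _ in range(4)],0)
bg=np.mean([cv2.imread(f"pics/{n}.png").astype(float) for n in("top0","top4")],0)
x0,y0,x1,y1=285,125,330,170
S=6
D=np.abs(cur-bg).sum(2)[y0:y1,x0:x1]
print("diff bg noise",np.median(D).round(1))
th=np.linspace(0,2*np.pi,40)
def mask(X,zs,r):
    P=np.array([p("top",[X[0]+r*np.cos(t),X[1]+r*np.sin(t),z]) for z in zs for t in th])
    h=cv2.convexHull(((P-[x0,y0]+.5)*S-.5).astype(np.float32)).round().astype(np.int32)
    m=np.zeros(((y1-y0)*S,(x1-x0)*S),np.float32);cv2.fillConvexPoly(m,h,1)
    return cv2.resize(m,(x1-x0,y1-y0),interpolation=cv2.INTER_AREA)
E=np.clip(D,0,100)
for nm,zs in(("cap",(.097,.117)),("whole",(.012,.117))):
  best=max(((np.corrcoef(mask((x,y),zs,.022).ravel(),E.ravel())[0,1],x,y) for x in np.arange(.62,.654,.001) for y in np.arange(.07,.1,.001)))
  print(nm,best)
g=(cur[:,:,1]-cur[:,:,2])[y0:y1,x0:x1]  # green minus red: cap against brown wood
best=max(((np.corrcoef(mask((x,y),(.117,),.022).ravel(),g.ravel())[0,1],x,y) for x in np.arange(.62,.654,.001) for y in np.arange(.07,.1,.001)))
print("green",best)
# neighbour jars with the green measure: known to lie 64/128 mm along
g=cv2.GaussianBlur(cur[:,:,1]-cur[:,:,2],(0,0),.7)
for X in([.6294,.1464],[.6228,.21]):
    u=p("top",X+[.117]);x0,y0=(u-22).astype(int);x1,y1=x0+45,y0+45
    gg=g[y0:y1,x0:x1]
    print(max(((np.corrcoef(mask((X[0]+a,X[1]+b),(.117,),.022).ravel(),gg.ravel())[0,1],(X[0]+a).round(4),(X[1]+b).round(4)) for a in np.arange(-.012,.013,.001) for b in np.arange(-.012,.013,.001))))
E
```

```text
diff bg noise 9.2Traceback (most recent call last):
  File "<stdin>", line 18, in <module>
  File "<stdin>", line 18, in <genexpr>
  File "<stdin>", line 12, in mask
  File "h.py", line 8, in p
    c=get_calibration(n);x=np.array(c["R"])@np.array(X)+c["t"]
ValueError: time passes only in moves, steps and waits
```

```bash
sed -i 's/^from rig import \*/from rig import *\nimport functools\nget_calibration=functools.lru_cache(None)(get_calibration)/' h.py; python3 - <<'E'
from h import *
import cv2
cur=np.mean([grab_frame("top")[:,:,::-1].astype(float) for _ in range(3)],0)
bg=np.mean([cv2.imread(f"pics/{n}.png").astype(float) for n in("top0","top4")],0)
S=6;th=np.linspace(0,2*np.pi,32)
def mask(X,zs,r,b):
    P=np.array([p("top",[X[0]+r*np.cos(t),X[1]+r*np.sin(t),z]) for z in zs for t in th])
    h=cv2.convexHull(((P-b+.5)*S-.5).astype(np.float32)).round().astype(np.int32)
    m=np.zeros((45*S,45*S),np.float32);cv2.fillConvexPoly(m,h,1)
    return cv2.resize(m,(45,45),interpolation=cv2.INTER_AREA)
def fit(img,X,zs,r=.022):
    b=(p("top",[*X,zs[-1]])-22).astype(int);e=img[b[1]:b[1]+45,b[0]:b[0]+45].ravel()
    s=np.arange(-.012,.0121,.0015)
    print(np.round(max((np.corrcoef(mask((X[0]+i,X[1]+j),zs,r,b).ravel(),e)[0,1],X[0]+i,X[1]+j) for i in s for j in s),4))
D=np.clip(np.abs(cur-bg).sum(2),0,100);C=(.636,.083)
fit(D,C,(.097,.117));fit(D,C,(.012,.117))
k=np.clip(bg[:,:,2]-bg[:,:,0],0,200);fit(k,C,(.013,),.019)
g=cur[:,:,1]-cur[:,:,2]
for X in(C,(.6294,.1464),(.6228,.21)):fit(g,X,(.117,))
E
```

```text
[0.6737 0.624  0.0815]
[0.8769 0.636  0.086 ]
[0.835 0.636 0.083]
[0.3649 0.6345 0.086 ]
[0.3444 0.6264 0.1434]
[0.386  0.6213 0.2085]
```

The silhouette fit puts the jar at (0.636, 0.086) and the cork at (0.636, 0.083). It is centred to within about 3 mm, upright, and the robot is clear.

```bash
python3 -c "
from rig import *
print(read_state()['time']);print(finish_job())"
```

```text
21.9333
the job is handed in; nothing more can be done
None
```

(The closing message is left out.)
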